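# Seat a drill template on its locating pin

### The job

Pick up the loose aluminium drill template by its handle and lay it on top of the fixture's locating pin, with the long edge nearer its large hole against the fence. Keeping light pressure down and towards the fence, slide it along the fence until the hole drops over the pin, then let it go lying flat on the fixture. Be gentle with the fixture and leave the other things on the bench where they are.

Things in the scene. Friction and masses are not known exactly. Their poses are not given: they have to be found in the camera images.
- template_grip (a point): Loose drill template, 0.2-0.3 kg: aluminium plate 140 (x) x 90 (y) x 6 mm, flat on the bench, with an upright handle block 50 (x) x 14 (y) x 50 mm tall on top. Point: middle of the handle, 31 mm above the plate's underside, midway along x, 20 mm to -y of the plate's centre; z up. Grip it across its 14 mm (y). Two flush steel bushes 14 mm wide at x = +-50 mm are not holes.
- template_hole (a point): The template's only through hole, round, 15.5 mm across. Point: its centre at the plate's underside, midway along x, 30 mm from the +y long edge and 60 mm from the other, so 35 mm to +y and 31 mm below the handle's middle. Axes as the template's.
- fixture_slot (a point): Fixture fixed to the bench: steel block 200 (x) x 125 (y) mm, upper face 16 mm above the bench, with a dark slot along x. Point: middle of the slot, on the face; z up. In the slot stands a steel pin 14 mm thick, 12 mm tall above the face, top edge bevelled 1.5 mm. It is clamped (does not move) anywhere from x = -26 to +26 mm (not measured), at y = 0.
- fixture_fence (a point): The fixture's fence: steel bar 200 (x) x 14 (y) mm along the block's +y side, parallel to the slot, rising 26 mm above the block's upper face. Point: middle of its inner (-y) face's top edge, 30 mm to +y of the slot's line and 26 mm above the slot. Axes as the fixture's.
- clamp: Bystander: grey shaft clamp with a 43 mm bore, 85 x 134 x 22 mm; origin under its bored part.
- wrench: Bystander: wrench, 190 mm long, lying along its x.
- bolt_a: Bystander: steel bolt lying on the bench, 49 mm long, head 13 mm thick.
- bolt_b: Bystander: steel bolt like bolt_a.
- bolt_c: Bystander: steel bolt, 64 mm long.

How it is judged (in metres and radians):
On the way:
1. the template rides on top of the pin, its edge against the fence, not yet dropped (contact force between template and fixture above 0.2 N and z of template_hole in the frame of fixture_slot between 0.008 and 0.016 m and y of template_hole in the frame of fixture_slot between -0.004 and 0.004 m), for 0.2 s.
At the end, for the whole second after the job is handed in: Template released, at rest, flat on the fixture, pin in its hole: hole's underside within 2 mm of the face in height, within 3 mm of the slot's line and 29 mm of its middle, tilt under 0.03 rad, parallel to the fence within 0.06 rad (z of template_hole in the frame of fixture_slot between -0.002 and 0.002 m and x of template_hole in the frame of fixture_slot between -0.029 and 0.029 m and y of template_hole in the frame of fixture_slot between -0.003 and 0.003 m and angle between template_hole's own z axis and vertical below 0.03 rad and angle between the x axis of template_hole and the x axis of fixture_slot, either way round below 0.06 rad and linear speed of template below 0.02 m/s); the robot touches nothing.
It fails at once if the template is pressed or knocked against the fixture with more than 30 N (contact force between template and fixture above 30 N).
It fails at once if a bystander is moved more than 30 mm (distance of any of clamp, wrench, bolt_a, bolt_b, bolt_c from where it was at the start of the episode above 0.03 m).
It also fails if it takes over 72 s, if anything falls off the work surface, if the arm or the gripper's body presses on something with over 40 N, if the wrist force passes 120 N, or if a joint passes its speed limit or range.

### The arm

A 7-joint arm with a two-finger parallel gripper is mounted at the origin on the work surface. World frame = base frame: x ahead of the robot, y to its left, z up, the work surface at z = 0. Lengths are in mm, angles in rad, forces in N, time in s.
With the tool pointing down it reaches from about 425 to 875 mm from the base axis. Payload 4.7 kg.
Tool frame: the origin (TCP) lies between the finger pads; the fingertips stand 22 mm ahead of it and the grasp point (between the pads) lies 3 mm ahead of it; z points along the fingers, y is the line along which they close (so a half turn about z gives the same grasp; the last joint's range is limited). The gripper opens to 85 mm and grips with 20 to 120 N. Pads are 22 mm wide; open, the fingers measure 114 mm over their backs; the gripper's body (76 mm by 85 mm) begins 54 mm behind the grasp point. The pads swing forward as they close: fully open they stand 13 mm farther back than shut.
Start: joints at [-1.188, 0.321, -0.07, 1.45, 0.023, 1.371, -0.057], TCP at [234.349, 606.303, 253.349] pointing down, gripper open.
Joint ranges: [-2.86, 2.86], [-0.3, 2.09], [-1.38, 1.24], [0.06, 2.45], [-1.56, 4.7], [0.09, 2.05], [-2.69, 2.69]. Speed limits (rad/s): [2.57, 2.57, 3.14, 3.14, 3.14, 3.14, 3.14].

### API

Orientations are given as a unit quaternion [x, y, z, w].
In Python, from rig import get_state, get_image, camera_model, finish_job, spot_in, mark_of gives the robot as it stands.
- The arm moves only by the shell command python3 -m inch 'ROWS'. ROWS is JSON, a list of rows, each an object with "jaw": the closure, from -1 (fully open) to 1 (shut); "slide": the shift along the tool's x, y, z as a fraction of full scale, a list of three; "spin": the turn about the tool's z as a fraction of full scale. A call has 1 to 20 rows; each row shifts and turns the commanded pose from where the row before left it, along the tool's axes as they then stand; what a row does not reach is not made up. Full scale, the value 1, is 20 cm for a shift and pi/4 rad for a turn. A row lasts 1/8 s, in which the tool goes at most 62.5 mm and 10.7 degrees, less where a joint would pass 70% of its speed; a pose out of reach is approached as far as the arm can. A call with a number of a shift or a turn outside -1 to 1 is refused whole. A call with a gripper value outside its range is refused whole. The fingers move at their own pace and stop on an object; the grip force is fixed at half the most. Time passes only in rows, so rows that do not move let the fingers close. It gives the time, the measured TCP pose, the force, the opening and the grip force at its end, in the units of the state.
- get_state(): the state, without advancing time (a new reading comes with each control period).
- get_image(name): name is "scene" or "top" or "wrist"; returns the picture (480x640x3 uint8, blue, green, red); there is no depth.
- camera_model(name): a dict with "vfov" (degrees; the focal length in pixels is half the picture's height over the tangent of half this angle, whatever the lens; pixels are square), "cx", "cy" (the principal point, pixels), "k1" (the pictures are not rectified: a ray, as slopes to the right and down, at radius r is drawn at 1 + k1 r^2 times it, then the intrinsics apply), "R" (3x3) and "t" (3): a world point X has camera coordinates R X + t; the wrist camera has in their place "tool_from_camera" (4x4, takes a point from camera to tool coordinates, whose origin is the TCP and whose axes are the flange's). Camera axes: x right, y down, z forward; pixel columns grow to the right and rows downward; lengths in mm; the calibration is good to about 2 mm. A picture is of the moment at which its call begins: read the wrist's pose just before it. camera_model takes no time and is no camera call.
- finish_job(): hands the job in; it is judged then, once.
Trained networks look in the newest picture that a camera, given by its name, has taken for a name from the list of things; names that differ only in an ending like _2 or _b are one class to them, and where a whole thing is asked for, a point or a joint stands for the part that bears it (a point fixed in the world has none). Each returns a list of dicts, best first, with "conf" (0 to 1); they miss things now and then, are a little off and sometimes report something else, mostly with a low value. They report only what shows in the picture. A call takes as long as a camera call.
- spot_in(camera, target): "position" ([x, y, z] in mm, in world coordinates, good to about 4 mm: the middle of the surface that is visible of it).
- mark_of(camera, target): "position" ([x, y, z] in mm, in world coordinates, good to about 4 mm: a listed point, or the origin of a listed thing).
The state is a dict: "clock": time; "joint_pos": joint angles; "joint_vel": joint speeds; "joint_torque": joint torques, N m; "tool_pos": TCP position; "eef_rot": TCP orientation; "contact_force": force on the tool from outside, world axes, zero at the start; "wrist_torque": the same for the moment, N m; "gripper_width": opening from 0.0 (shut) to 1.0 (fully open); "finger_force": force on a finger pad.
Only numpy, scipy, OpenCV 4.12 (cv2) and the standard library are available. Lean on these libraries where they do the work, as an engineer would, in place of code of your own. Each camera call takes 0.05 s, during which the arm holds its last target. There are 200 camera calls.

## Working session

There is one attempt and no reset: what is moved stays moved. The work goes in short steps, Python scripts to look and compute and a shell command to move; the robot and the scene stay as the last step left them, time stands still between calls to the robot, and variables do not carry over. Pictures are saved under pics/ and viewed, at most 10 in all, crops included, and the job is handed in when it is done.

```bash
ls; mkdir -p pics; cat > h.py <<'E'
import numpy as np, cv2
from rig import *
from scipy.spatial.transform import Rotation as Rn
def cam(n):
    m=camera_model(n); f=240/np.tan(np.radians(m['vfov']/2))
    if 'R' in m: R=np.array(m['R']);t=np.array(m['t'])
    else:
        s=get_state(); T=np.array(m['tool_from_camera']); Rt=Rn.from_quat(s['eef_rot']).as_matrix()
        Rwc=Rt@T[:3,:3]; c=Rt@T[:3,3]+np.array(s['tool_pos']); R=Rwc.T; t=-R@c
    return m,f,R,t
def px2w(C,uv,z):
    m,f,R,t=C; out=[]
    for u,v in np.atleast_2d(uv):
        d=np.array([(u-m['cx'])/f,(v-m['cy'])/f]); p=d.copy()
        for _ in range(20): p=d/(1+m['k1']*(p@p))
        r=R.T@np.array([*p,1]); c=-R.T@t; out.append(c+r*(z-c[2])/r[2])
    return np.array(out)
def w2px(C,X):
    m,f,R,t=C; X=np.atleast_2d(X)@R.T+t; p=X[:,:2]/X[:,2:]; p=p*(1+m['k1']*(p**2).sum(1,keepdims=True))
    return p*f+[m['cx'],m['cy']]
E
python3 - <<'E'
from h import *
print(get_state())
a=get_image('top'); cv2.imwrite('pics/top.png',a)
for c in ['top']:
  for t in ['template_grip','template_hole','fixture_slot','fixture_fence','clamp','wrench','bolt_a','bolt_c']:
    print(t,[(np.round(d['position']),round(d['conf'],2)) for d in mark_of(c,t)][:3])
C=cam('top');print(-C[2].T@C[3],C[0])
E
```

```text
pics
{'clock': 0.0, 'joint_pos': array([-1.18793312,  0.3218251 , -0.07008855,  1.45166377,  0.02258722,
        1.37078174, -0.05691863]), 'joint_vel': array([-0.00118531, -0.00105232, -0.00047788,  0.00053735, -0.00121265,
       -0.00130732, -0.00136003]), 'joint_torque': array([-5.44003592e-05, -4.93591797e+01, -3.82101126e-01, -3.14332509e+01,
        1.31279105e-02,  1.13378800e-02, -1.46694288e-05]), 'tool_pos': array([234.16249708, 605.83503443, 252.22774697]), 'eef_rot': array([ 1.83332298e-01,  9.83050545e-01, -9.36204803e-04, -1.32203759e-04]), 'contact_force': array([ 0.32478493, -1.06178864, -0.7508308 ]), 'wrist_torque': array([0.04039464, 0.00637493, 0.03095388]), 'finger_force': 0.0, 'gripper_width': 0.9978045441507573}
template_grip [(array([586., 189.,  28.]), 0.96)]
template_hole [(array([597., 222.,  -3.]), 0.87)]
fixture_slot [(array([ 563., -138.,   21.]), 0.7), (array([ 569., -108.,   38.]), 0.48)]
fixture_fence [(array([ 568., -108.,   36.]), 0.73)]
clamp [(array([781., 145.,  -0.]), 0.59)]
wrench [(array([623.,  -2.,   4.]), 0.94)]
bolt_a [(array([389.,  -8.,  -0.]), 0.7), (array([778., -68.,  -3.]), 0.65), (array([489.,   2.,   1.]), 0.49)]
bolt_c [(array([389.,  -8.,  -0.]), 0.7), (array([778., -68.,  -3.]), 0.65), (array([489.,   2.,   1.]), 0.49)]
[500.92434049   1.60281215 779.22167691] {'vfov': 50.0861645047506, 'cx': 309.70712724388284, 'cy': 234.41306094047718, 'k1': 0.002955578799578936, 'R': array([[-0.01188874, -0.9999196 ,  0.0044094 ],
       [-0.99220125,  0.01124955, -0.12413752],
       [ 0.12407794, -0.00585086, -0.99225523]]), 't': array([  4.12213691, 593.73037327, 711.04250049])}
```

View pics/top.png

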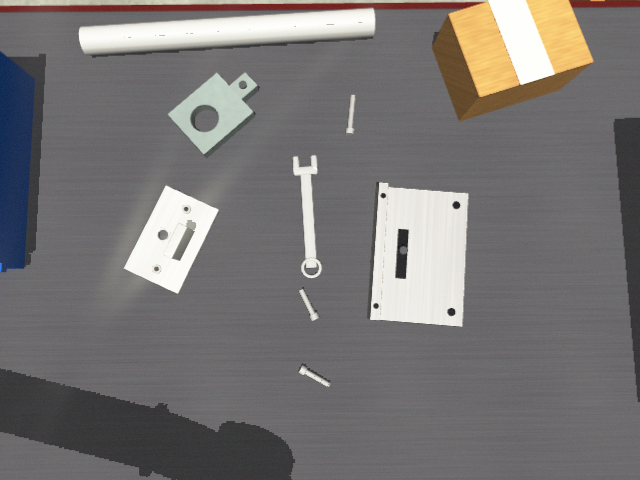

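The top view shows the template at about (171,240), with its hole at (163,235), handle at (183,242) and long edge (166,186)–(125,268). The fixture is at (420,255): fence on its left side, slot (402,254), pin about (403,250). The other things are clear of both. Next I measure the outlines.

```bash
python3 - <<'E'
from h import *
a=cv2.imread('pics/top.png'); C=cam('top')
x=cv2.resize(a[170:310,115:230],None,fx=3.4,fy=3.4,interpolation=cv2.INTER_CUBIC)
y=cv2.resize(a[175:335,360:475],None,fx=3.4,fy=3.4,interpolation=cv2.INTER_CUBIC)
h=max(x.shape[0],y.shape[0]); p=lambda i:cv2.copyMakeBorder(i,0,h-i.shape[0],0,5,0)
cv2.imwrite('pics/zoom.png',np.hstack([p(x),p(y)]))
g=cv2.cvtColor(a,cv2.COLOR_BGR2GRAY); b=(g>130).astype(np.uint8)
for c in cv2.findContours(b,cv2.RETR_EXTERNAL,cv2.CHAIN_APPROX_NONE)[0]:
    M=cv2.boundingRect(c)
    for nm,(u,v),z in (('tmpl',(140,260),6),('fix',(430,260),16)):
        if cv2.pointPolygonTest(c,(u,v),False)>0:
            r=cv2.minAreaRect(c); bx=cv2.boxPoints(r); w=px2w(C,bx,z)
            print(nm,bx.round(1).tolist(),'\n',w.round(1).tolist(),[np.linalg.norm(w[i]-w[i-1]).round(1) for i in range(4)], w.mean(0).round(1))
            e=[w[i]-w[i-1] for i in range(4)]; print(np.degrees([np.arctan2(k[1],k[0]) for k in e]).round(1))
def dark(u,v,r,z,th):
    s=g[v-r:v+r+1,u-r:u+r+1].astype(float); w=np.clip(th-s,0,None); yy,xx=np.mgrid[-r:r+1,-r:r+1]
    q=[u+(w*xx).sum()/w.sum(),v+(w*yy).sum()/w.sum()]; print(q,px2w(C,[q],z).round(1))
dark(163,235,8,3,150)
for (u,v) in ((456,205),(451,312)): dark(u,v,7,16,150)
for (u,v) in ((383,196),(376,306)): dark(u,v,5,42,150)
dark(402,254,28,16,90)
E
```

```text
tmpl [[119.19999694824219, 275.70001220703125], [169.6999969482422, 172.8000030517578], [224.0, 199.39999389648438], [173.5, 302.3999938964844]] 
 [[538.4, 283.3, 6.0], [695.6, 211.2, 6.0], [653.1, 127.5, 6.0], [497.9, 201.2, 6.0]] [np.float64(91.5), np.float64(172.9), np.float64(93.9), np.float64(171.8)] [596.2 205.8   6. ]
[  63.7  -24.6 -116.9  154.6]
fix [[369.5, 320.1000061035156], [378.70001220703125, 181.8000030517578], [471.5, 187.89999389648438], [462.3999938964844, 326.20001220703125]] 
 [[468.7, -89.2, 16.0], [675.7, -108.5, 16.0], [664.6, -249.1, 16.0], [458.2, -225.1, 16.0]] [np.float64(136.3), np.float64(207.9), np.float64(141.0), np.float64(207.8)] [ 566.8 -168.    16. ]
[ 85.6  -5.3 -94.5 173.4]
[np.float64(161.61794195250658), np.float64(234.16200527704484)] [[600.9 222.2   3. ]]
[np.float64(456.0402312695736), np.float64(204.71211756203326)] [[ 639.  -224.4   16. ]]
[np.float64(451.06398578093757), np.float64(311.47567207287267)] [[ 479.8 -209.5   16. ]]
[np.float64(382.79000561482314), np.float64(195.03481190342504)] [[ 649.9 -110.2   42. ]]
[np.float64(375.61959654178673), np.float64(305.4115273775216)] [[490.3 -95.3  42. ]]
[np.float64(400.91350188273265), np.float64(252.97756858526088)] [[ 566.9 -138.6   16. ]]
```

View pics/zoom.png

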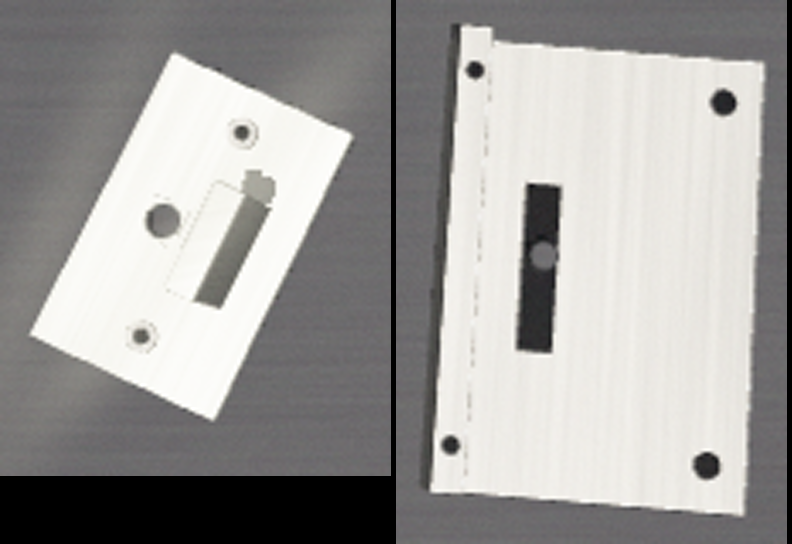

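The zoom shows the template corners at (174,53), (352,135), (214,420), (31,334), the hole at (163,221) and bushes at (242,132) and (141,336). In the right panel the slot spans (545,184)–(535,352), the pin top is at (543,255), and the fence bar is on the left. Converting these to world points.

```bash
python3 - <<'E'
from h import *
C=cam('top')
L=lambda P,z:px2w(C,np.array(P)/3.4-.35+[115,170],z)
R=lambda P,z:px2w(C,(np.array(P)-[396,0])/3.4-.35+[360,175],z)
cor=L([[174,53],[352,135],[214,420],[31,334]],6); bu=L([[242,132],[141,336]],6); ho=L([[163,221]],6)
hd=L([[224,182],[243,191],[193,303],[168,290]],56)
print('corners',cor.round(1).tolist(),cor.mean(0));print('bush',bu.round(1).tolist(),bu.mean(0),np.degrees(np.arctan2(*(bu[0]-bu[1])[[1,0]])))
for i in range(4):
  d=cor[i]-cor[i-1]; print(np.linalg.norm(d),np.degrees(np.arctan2(d[1],d[0])))
print('hole',ho,'handle top',hd.mean(0),hd.tolist())
print('slot',R([[543,184],[535,352]],16).round(1).tolist(),R([[539.5,268]],16),'pin',R([[543,255]],28))
print('fence end',R([[493,27],[465,488]],42))
q=get_state(); print(Rn.from_quat(q['eef_rot']).as_matrix().round(3))
E
```

```text
corners [[676.1, 216.7, 6.0], [637.7, 136.2, 6.0], [511.4, 195.4, 6.0], [550.1, 276.9, 6.0]] [593.82729116 206.2865784    6.        ]
bush [[639.6, 185.4, 6.0], [548.7, 228.4, 6.0]] [594.14028163 206.90092662   6.        ] -25.258713307397883
139.59118008436943 -25.529090052879692
89.23130244256683 -115.47732499977907
139.5128085145839 154.86579701272302
90.19293780828946 64.57401420007827
hole [[599.77755949 219.86443415   6.        ]] handle top [584.67147835 187.22918132  56.        ] [[609.5275098152871, 180.68974178257548, 56.0], [605.6387628578018, 172.69271772498297, 56.0], [558.9987075122378, 192.5346981548121, 56.0], [564.5209332165954, 202.99956761601624, 56.0]]
slot [[603.3, -142.8, 16.0], [529.4, -136.8, 16.0]] [[ 566.15543165 -139.99178187   16.        ]] pin [[ 570.74670344 -139.47181183   28.        ]]
fence end [[ 668.35178095 -118.66869427   42.        ]
 [ 472.27211993 -100.92128293   42.        ]]
[[-0.933  0.36   0.   ]
 [ 0.36   0.933 -0.   ]
 [-0.    -0.    -1.   ]]
```

```bash
python3 -m inch '[{"jaw":-1,"slide":[-0.08,-0.04,0],"spin":0},{"jaw":-1,"slide":[-0.15,-0.085,0],"spin":0},{"jaw":-1,"slide":[-0.17,-0.095,0],"spin":0},{"jaw":-1,"slide":[-0.17,-0.095,0],"spin":0},{"jaw":-1,"slide":[-0.17,-0.095,0],"spin":0},{"jaw":-1,"slide":[-0.17,-0.095,0],"spin":0},{"jaw":-1,"slide":[-0.17,-0.095,0],"spin":0},{"jaw":-1,"slide":[-0.17,-0.095,0],"spin":0},{"jaw":-1,"slide":[-0.17,-0.095,0],"spin":0},{"jaw":-1,"slide":[-0.17,-0.095,0],"spin":0},{"jaw":-1,"slide":[-0.17,-0.095,0],"spin":0},{"jaw":-1,"slide":[-0.17,-0.095,0],"spin":0},{"jaw":-1,"slide":[-0.17,-0.095,0.05],"spin":0},{"jaw":-1,"slide":[-0.17,-0.095,0.1],"spin":0},{"jaw":-1,"slide":[-0.12,-0.05,0.05],"spin":0},{"jaw":-1,"slide":[0,0,0],"spin":0.05},{"jaw":-1,"slide":[0,0,0],"spin":0.045},{"jaw":-1,"slide":[0,0,0],"spin":0},{"jaw":-1,"slide":[0,0,0],"spin":0}]'
python3 - <<'E'
from h import *
s=get_state(); print(s['clock'],s['tool_pos'],s['contact_force'],np.degrees(Rn.from_quat(s['eef_rot']).as_euler('ZYX')))
Rt=Rn.from_quat(s['eef_rot']).as_matrix(); print(Rt.round(3))
C=cam('wrist'); im=get_image('wrist'); cv2.imwrite('pics/w1.png',im)
for t in ['template_grip','template_hole']: print(t,[(np.round(d['position']),round(d['conf'],2)) for d in mark_of('wrist',t)][:3])
print(w2px(C,[[585.4,188.4,56],[600.4,220,6],[593.8,206.3,6],[676.1,216.7,6],[637.7,136.2,6]]))
E
```

```text
clock: 2.82
tool_pos: [585.2, 188.9, 213.7]
eef_rot: [0.219, 0.976, 0.0, 0.0]
contact_force: [1.0, -0.8, 0.7]
gripper_width: 0.999
finger_force: 0.0
2.825 [585.22779202 188.93368756 213.67095386] [ 1.03504582 -0.78157198  0.6820908 ] [1.54659365e+02 1.35045104e-02 1.79971183e+02]
[[-0.904  0.428  0.   ]
 [ 0.428  0.904  0.   ]
 [-0.     0.001 -1.   ]]
template_grip [(array([579., 191.,  30.]), 0.81)]
template_hole [(array([598., 220.,  -1.]), 0.88)]
[[322.29675665 224.97189519]
 [359.39423956 211.2624445 ]
 [343.33277196 211.16314861]
 [386.65121676 279.2343682 ]
 [297.82344501 278.99878615]]
```

View pics/w1.png

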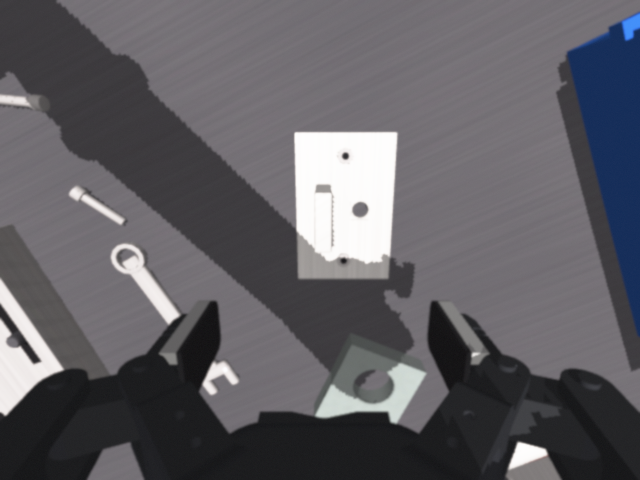

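The wrist view shows the handle top at about (323,221), which matches the predicted (322,225), and the plate is square to the picture. The blue bin is well to the right. Descending to grasp.

```bash
python3 -m inch '[{"jaw":-1,"slide":[0,0,0.08],"spin":0},{"jaw":-1,"slide":[0,0,0.12],"spin":0},{"jaw":-1,"slide":[0,0,0.12],"spin":0},{"jaw":-1,"slide":[0,0,0.12],"spin":0},{"jaw":-1,"slide":[0,0,0.12],"spin":0},{"jaw":-1,"slide":[0,0,0.12],"spin":0},{"jaw":-1,"slide":[0,0,0.1],"spin":0},{"jaw":-1,"slide":[0,0,0.06],"spin":0},{"jaw":-1,"slide":[0,0,0.04],"spin":0},{"jaw":-1,"slide":[0,0,0],"spin":0},{"jaw":1,"slide":[0,0,0],"spin":0},{"jaw":1,"slide":[0,0,0],"spin":0},{"jaw":1,"slide":[0,0,0],"spin":0},{"jaw":1,"slide":[0,0,0],"spin":0},{"jaw":1,"slide":[0,0,0],"spin":0},{"jaw":1,"slide":[0,0,0],"spin":0},{"jaw":1,"slide":[0,0,0],"spin":0},{"jaw":1,"slide":[0,0,0],"spin":0}]'

```

```text
clock: 5.22
tool_pos: [585.7, 188.7, 37.7]
eef_rot: [0.22, 0.976, 0.0, 0.0]
contact_force: [0.2, -0.4, 3.9]
gripper_width: 0.152
finger_force: 59.2
```

```bash
python3 -m inch '[{"jaw":1,"slide":[0,0,-0.03],"spin":0},{"jaw":1,"slide":[0,0,-0.08],"spin":0},{"jaw":1,"slide":[0,0,-0.1],"spin":0},{"jaw":1,"slide":[0,0,-0.12],"spin":0},{"jaw":1,"slide":[0,0,-0.12],"spin":0},{"jaw":1,"slide":[0,0,-0.11],"spin":0},{"jaw":1,"slide":[-0.028,-0.079,0],"spin":0},{"jaw":1,"slide":[-0.0565,-0.158,0],"spin":0},{"jaw":1,"slide":[-0.0565,-0.158,0],"spin":0},{"jaw":1,"slide":[-0.0565,-0.158,0],"spin":0},{"jaw":1,"slide":[-0.0565,-0.158,0],"spin":0},{"jaw":1,"slide":[-0.0565,-0.158,0],"spin":0},{"jaw":1,"slide":[-0.0565,-0.158,0],"spin":0},{"jaw":1,"slide":[-0.0565,-0.158,0],"spin":0},{"jaw":1,"slide":[-0.0565,-0.158,0],"spin":0},{"jaw":1,"slide":[-0.0565,-0.158,0],"spin":0},{"jaw":1,"slide":[-0.0565,-0.158,0],"spin":0},{"jaw":1,"slide":[-0.028,-0.079,0],"spin":0}]'
python3 -m inch '[{"jaw":1,"slide":[0,0,0],"spin":-0.05},{"jaw":1,"slide":[0,0,0],"spin":-0.08},{"jaw":1,"slide":[0,0,0],"spin":-0.1},{"jaw":1,"slide":[0,0,0],"spin":-0.1},{"jaw":1,"slide":[0,0,0],"spin":-0.08},{"jaw":1,"slide":[0,0,0],"spin":-0.036},{"jaw":1,"slide":[0,0,0],"spin":0},{"jaw":1,"slide":[0,0,0],"spin":0},{"jaw":1,"slide":[0,0,0],"spin":0}]'
python3 - <<'E'
from h import *
s=get_state(); print(s['clock'],s['tool_pos'],s['contact_force']); print(Rn.from_quat(s['eef_rot']).as_matrix().round(4))
T=cv2.resize(get_image('top')[150:350,330:530],None,fx=3,fy=3,interpolation=cv2.INTER_CUBIC)
cv2.imwrite('pics/t2.png',T)
for t in ['template_grip','template_hole','fixture_slot','fixture_fence']: print(t,[(np.round(d['position']),round(d['conf'],2)) for d in mark_of('top',t)][:3])
for c in ['scene','wrist']: cv2.imwrite(f'pics/{c}2.png',get_image(c))
a=[cv2.resize(cv2.imread(f'pics/{c}2.png'),(400,300)) for c in ('scene','wrist')]
cv2.imwrite('pics/sw2.png',np.hstack(a))
E
```

```text
clock: 7.48
tool_pos: [546.7, -181.9, 148.9]
eef_rot: [0.222, 0.975, -0.0, -0.001]
contact_force: [-0.7, 0.2, -2.7]
gripper_width: 0.158
finger_force: 58.5
clock: 8.6
tool_pos: [548.5, -178.6, 149.3]
eef_rot: [0.047, 0.999, 0.0, 0.0]
contact_force: [1.0, 0.4, -1.8]
gripper_width: 0.154
finger_force: 58.6
8.6 [ 548.48279302 -178.55474553  149.32015379] [ 0.97164086  0.44512182 -1.78599155]
[[-9.956e-01  9.320e-02  1.000e-04]
 [ 9.320e-02  9.956e-01  1.000e-04]
 [-1.000e-04  1.000e-04 -1.000e+00]]
template_grip [(array([ 549., -176.,  141.]), 0.73)]
template_hole [(array([ 549., -142.,  108.]), 0.74), (array([623.,   1.,  -1.]), 0.7)]
fixture_slot [(array([ 564., -140.,   20.]), 0.74)]
fixture_fence [(array([ 570., -107.,   36.]), 0.8), (array([625.,   0.,   6.]), 0.21)]
```

View pics/sw2.png

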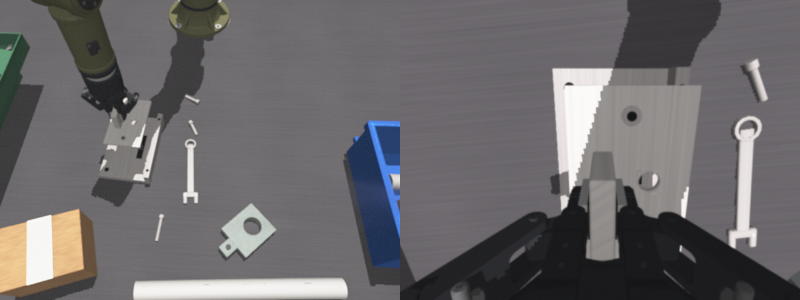

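The left panel shows the template held level over the fixture with nothing else disturbed. The right panel shows the plate parallel to the fixture. I'll lower to just above the fence and check the gap.

```bash
python3 -m inch '[{"jaw":1,"slide":[0,0,0.03],"spin":0},{"jaw":1,"slide":[0,0,0.06],"spin":0},{"jaw":1,"slide":[0,0,0.06],"spin":0},{"jaw":1,"slide":[0,0,0.06],"spin":0},{"jaw":1,"slide":[0,0,0.05],"spin":0},{"jaw":1,"slide":[0,0,0.03],"spin":0},{"jaw":1,"slide":[0,0,0.016],"spin":0},{"jaw":1,"slide":[0,0,0],"spin":0},{"jaw":1,"slide":[0,0,0],"spin":0}]'
python3 - <<'E'
from h import *
C=cam('wrist'); s=get_state(); im=get_image('wrist'); cv2.imwrite('pics/w3.png',im)
P=np.array(s['tool_pos']); th=np.radians(-5.34); X=np.array([np.cos(th),np.sin(th),0]); Y=np.array([-X[1],X[0],0])
h=P-[0,0,37.7]+35*Y; print(P,h)
S=np.array([566.5,-139.6,16])
for n,q in dict(holetop=h+[0,0,6],edgeA=h+30*Y+[0,0,6]-70*X,edgeB=h+30*Y+[0,0,6]+0*X,fenA=S+30*Y+[0,0,26]-100*X,fenB=S+30*Y+[0,0,26]).items(): print(n,w2px(C,q).round(1))
cv2.imwrite('pics/w3c.png',cv2.resize(im[0:300,200:600],(800,600),interpolation=cv2.INTER_CUBIC))
E
```

```text
clock: 10.07
tool_pos: [548.8, -178.7, 88.5]
eef_rot: [0.047, 0.999, -0.0, 0.0]
contact_force: [-1.0, 1.2, -1.8]
gripper_width: 0.155
finger_force: 58.6
[ 548.8057406  -178.69793507   88.54393535] [ 552.06304052 -143.84983617   50.84393535]
holetop [[396.8 293.1]]
edgeA [[480.  139.2]]
edgeB [[460.5 293.2]]
fenA [[483.5 100.1]]
fenB [[457.8 304.9]]
```

View pics/w3c.png

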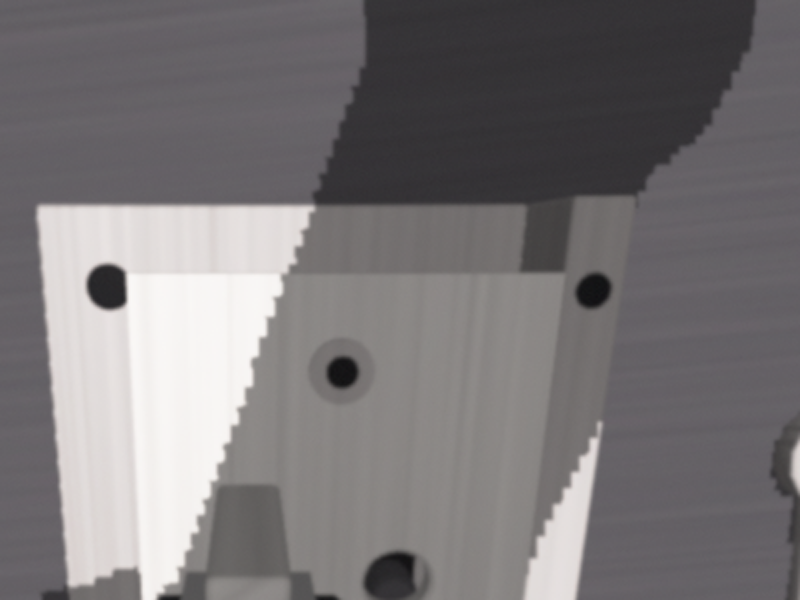

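The crop shows the plate's corner at (565,272) and the fence's inner top corner at (574,197). Both fall within about 1 mm of prediction, so the gap to the fence is about 6 mm. Lowering to just above the pin.

```bash
python3 -m inch '[{"jaw":1,"slide":[0,0,0.02],"spin":0},{"jaw":1,"slide":[0,0,0.02],"spin":0},{"jaw":1,"slide":[0,0,0.02],"spin":0},{"jaw":1,"slide":[0,0,0.02],"spin":0},{"jaw":1,"slide":[0,0,0.01],"spin":0},{"jaw":1,"slide":[0,0,0.005],"spin":0},{"jaw":1,"slide":[0,0,0],"spin":0},{"jaw":1,"slide":[0,0,0],"spin":0}]'
python3 -m inch '[{"jaw":1,"slide":[0,0,0.005],"spin":0},{"jaw":1,"slide":[0,0,0],"spin":0}]'
python3 -m inch '[{"jaw":1,"slide":[0,0,0.005],"spin":0},{"jaw":1,"slide":[0,0,0],"spin":0}]'
```

```text
clock: 11.12
tool_pos: [548.6, -178.6, 69.3]
eef_rot: [0.047, 0.999, 0.0, 0.0]
contact_force: [-1.0, 0.2, -2.8]
gripper_width: 0.156
finger_force: 58.6
clock: 11.38
tool_pos: [548.4, -178.6, 68.1]
eef_rot: [0.047, 0.999, 0.0, -0.0]
contact_force: [-0.4, -0.1, -2.1]
gripper_width: 0.156
finger_force: 58.6
clock: 11.62
tool_pos: [548.4, -178.6, 67.0]
eef_rot: [0.047, 0.999, 0.0, -0.0]
contact_force: [-1.0, -0.6, -1.8]
gripper_width: 0.156
finger_force: 58.6
```

```bash
python3 -m inch '[{"jaw":1,"slide":[0,0,0.003],"spin":0},{"jaw":1,"slide":[0,0,0],"spin":0}]'
python3 -m inch '[{"jaw":1,"slide":[0,0,0.003],"spin":0},{"jaw":1,"slide":[0,0,0],"spin":0}]'
python3 -m inch '[{"jaw":1,"slide":[0,0,0.002],"spin":0},{"jaw":1,"slide":[0,0,0],"spin":0}]'
```

```text
clock: 11.88
tool_pos: [548.4, -178.6, 66.4]
eef_rot: [0.047, 0.999, 0.0, -0.0]
contact_force: [0.4, -0.3, -1.6]
gripper_width: 0.154
finger_force: 58.6
clock: 12.12
tool_pos: [548.5, -178.6, 65.9]
eef_rot: [0.047, 0.999, 0.0, 0.0]
contact_force: [0.0, -0.5, -2.5]
gripper_width: 0.156
finger_force: 58.6
clock: 12.38
tool_pos: [548.5, -178.6, 65.7]
eef_rot: [0.047, 0.999, 0.0, 0.0]
contact_force: [-0.5, -0.5, -1.8]
gripper_width: 0.152
finger_force: 58.8
```

```bash
python3 -m inch '[{"jaw":1,"slide":[0,0,0.003],"spin":0},{"jaw":1,"slide":[0,0,0],"spin":0}]'
python3 -m inch '[{"jaw":1,"slide":[0,0,0.003],"spin":0},{"jaw":1,"slide":[0,0,0],"spin":0}]'
python3 -m inch '[{"jaw":1,"slide":[0,0,0.003],"spin":0},{"jaw":1,"slide":[0,0,0],"spin":0}]'
```

```text
clock: 12.62
tool_pos: [548.6, -178.7, 65.5]
eef_rot: [0.047, 0.999, 0.0, 0.0]
contact_force: [-3.0, -0.7, 4.9]
gripper_width: 0.159
finger_force: 59.6
clock: 12.88
tool_pos: [548.6, -178.8, 65.4]
eef_rot: [0.047, 0.999, 0.0, 0.0]
contact_force: [-4.9, -0.3, 8.2]
gripper_width: 0.158
finger_force: 60.1
clock: 13.12
tool_pos: [548.6, -178.8, 65.3]
eef_rot: [0.047, 0.999, 0.0, 0.0]
contact_force: [-5.9, -0.6, 11.7]
gripper_width: 0.159
finger_force: 60.5
```

```bash
python3 -m inch '[{"jaw":1,"slide":[0,0,-0.004],"spin":0},{"jaw":1,"slide":[0,0.01,0],"spin":0},{"jaw":1,"slide":[0,0.01,0],"spin":0},{"jaw":1,"slide":[0,0,0],"spin":0}]'
python3 -m inch '[{"jaw":1,"slide":[0,0.006,0],"spin":0},{"jaw":1,"slide":[0,0,0],"spin":0}]'
python3 -m inch '[{"jaw":1,"slide":[0,0.004,0],"spin":0},{"jaw":1,"slide":[0,0,0],"spin":0}]'
```

```text
clock: 13.62
tool_pos: [549.5, -176.5, 65.6]
eef_rot: [0.047, 0.999, -0.001, 0.001]
contact_force: [-0.9, -3.3, 6.1]
gripper_width: 0.159
finger_force: 59.7
clock: 13.88
tool_pos: [549.8, -175.4, 65.6]
eef_rot: [0.047, 0.999, -0.001, 0.001]
contact_force: [-1.4, -3.4, 4.7]
gripper_width: 0.159
finger_force: 59.7
clock: 14.12
tool_pos: [550.0, -174.5, 65.6]
eef_rot: [0.047, 0.999, -0.001, 0.001]
contact_force: [-0.5, -3.9, 5.5]
gripper_width: 0.157
finger_force: 59.7
```

```bash
for i in 1; do :; done; python3 -m inch '[{"jaw":1,"slide":[0,0.005,0],"spin":0},{"jaw":1,"slide":[0,0,0],"spin":0}]'
python3 -m inch '[{"jaw":1,"slide":[0,0.004,0],"spin":0},{"jaw":1,"slide":[0,0,0],"spin":0}]'
python3 -m inch '[{"jaw":1,"slide":[0,0.003,0],"spin":0},{"jaw":1,"slide":[0,0,0],"spin":0}]'
```

```text
clock: 14.38
tool_pos: [550.2, -173.4, 65.6]
eef_rot: [0.047, 0.999, -0.001, 0.002]
contact_force: [-0.9, -4.9, 5.7]
gripper_width: 0.156
finger_force: 59.7
clock: 14.62
tool_pos: [550.3, -172.8, 65.6]
eef_rot: [0.047, 0.999, -0.001, 0.002]
contact_force: [-1.1, -4.1, 4.5]
gripper_width: 0.157
finger_force: 59.6
clock: 14.88
tool_pos: [550.3, -172.7, 65.6]
eef_rot: [0.047, 0.999, -0.002, 0.002]
contact_force: [-0.6, -5.7, 3.9]
gripper_width: 0.155
finger_force: 59.6
```

```bash
python3 -m inch '[{"jaw":1,"slide":[0,0.003,0.002],"spin":0},{"jaw":1,"slide":[-0.005,0,0],"spin":0},{"jaw":1,"slide":[-0.005,0,0],"spin":0},{"jaw":1,"slide":[-0.005,0,0],"spin":0},{"jaw":1,"slide":[-0.005,0,0],"spin":0}]'
python3 -m inch '[{"jaw":1,"slide":[-0.005,0,0],"spin":0},{"jaw":1,"slide":[-0.005,0,0],"spin":0},{"jaw":1,"slide":[-0.005,0,0],"spin":0},{"jaw":1,"slide":[-0.005,0,0],"spin":0}]'
python3 -m inch '[{"jaw":1,"slide":[-0.005,0,0],"spin":0},{"jaw":1,"slide":[-0.005,0,0],"spin":0},{"jaw":1,"slide":[-0.005,0,0],"spin":0},{"jaw":1,"slide":[0,0,0],"spin":0}]'
```

```text
clock: 15.5
tool_pos: [550.9, -172.8, 65.5]
eef_rot: [0.047, 0.999, -0.001, -0.002]
contact_force: [-12.1, -4.1, 17.7]
gripper_width: 0.155
finger_force: 61.3
clock: 16.0
tool_pos: [552.8, -173.1, 65.4]
eef_rot: [0.048, 0.999, -0.0, -0.004]
contact_force: [-15.5, -3.9, 21.3]
gripper_width: 0.156
finger_force: 61.8
clock: 16.5
tool_pos: [555.9, -173.4, 65.4]
eef_rot: [0.047, 0.999, -0.0, -0.004]
contact_force: [-16.0, -3.5, 20.8]
gripper_width: 0.156
finger_force: 61.7
```

Pressure grew with the drag (about 27 N in total), so I'll ease off upward before sliding further.

```bash
python3 -m inch '[{"jaw":1,"slide":[0,0,-0.006],"spin":0},{"jaw":1,"slide":[0,0,0],"spin":0}]'
```

```text
clock: 16.75
tool_pos: [557.1, -173.3, 65.6]
eef_rot: [0.047, 0.999, -0.001, -0.003]
contact_force: [-9.9, -5.4, 11.2]
gripper_width: 0.159
finger_force: 60.5
```

```bash
python3 -m inch '[{"jaw":1,"slide":[0,0,-0.002],"spin":0},{"jaw":1,"slide":[-0.005,0,0],"spin":0},{"jaw":1,"slide":[-0.005,0,0],"spin":0}]'
python3 -m inch '[{"jaw":1,"slide":[-0.005,0,0],"spin":0},{"jaw":1,"slide":[0,0,0],"spin":0}]'
python3 - <<'E'
from h import *
s=get_state();P=np.array(s['tool_pos']);print(Rn.from_quat(s['eef_rot']).as_matrix().round(4))
im=get_image('wrist'); cv2.imwrite('pics/w4.png',cv2.resize(im[200:400,300:500],(600,600),interpolation=cv2.INTER_CUBIC))
E
```

```text
clock: 17.12
tool_pos: [558.6, -173.4, 65.6]
eef_rot: [0.047, 0.999, -0.001, -0.003]
contact_force: [-9.6, -4.9, 9.8]
gripper_width: 0.151
finger_force: 60.3
clock: 17.38
tool_pos: [559.8, -173.5, 65.6]
eef_rot: [0.047, 0.999, -0.001, -0.003]
contact_force: [-9.6, -4.0, 8.0]
gripper_width: 0.158
finger_force: 60.3
[[-0.9955  0.0947 -0.0066]
 [ 0.0947  0.9955 -0.0016]
 [ 0.0064 -0.0022 -1.    ]]
```

View pics/w4.png

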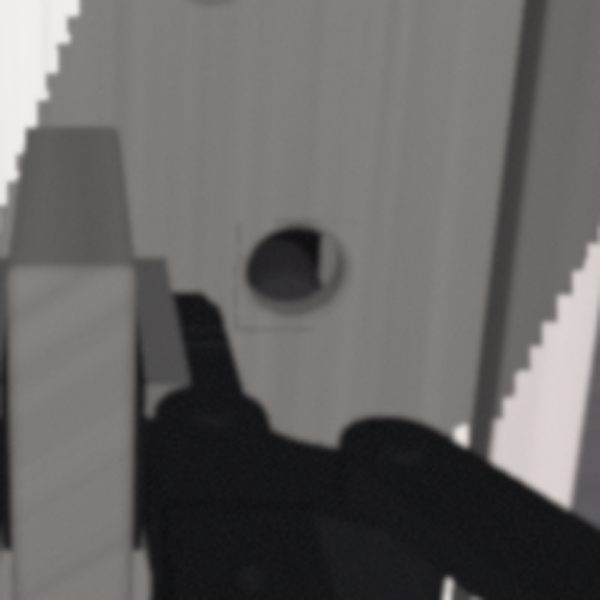

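The crop shows the hole at (295,268). Through it I can see the dark slot and a grey pin top only in part, and the plate's edge runs along the fence. The slide continues.

```bash
python3 -m inch '[{"jaw":1,"slide":[-0.005,0,0],"spin":0},{"jaw":1,"slide":[-0.005,0,0],"spin":0},{"jaw":1,"slide":[0,0,0],"spin":0}]'
python3 -m inch '[{"jaw":1,"slide":[-0.005,0.001,0],"spin":0},{"jaw":1,"slide":[-0.005,0,0],"spin":0},{"jaw":1,"slide":[0,0,0],"spin":0}]'
```

```text
clock: 17.8
tool_pos: [561.9, -173.7, 65.6]
eef_rot: [0.047, 0.999, -0.001, -0.003]
contact_force: [-8.6, -5.2, 8.0]
gripper_width: 0.156
finger_force: 60.2
clock: 18.18
tool_pos: [563.9, -173.9, 65.4]
eef_rot: [0.047, 0.999, -0.001, -0.003]
contact_force: [-7.6, -6.0, 6.8]
gripper_width: 0.157
finger_force: 59.9
```

```bash
python3 -m inch '[{"jaw":1,"slide":[-0.005,0,0],"spin":0},{"jaw":1,"slide":[0,0,0],"spin":0}]'
python3 -m inch '[{"jaw":1,"slide":[-0.005,0,0],"spin":0},{"jaw":1,"slide":[0,0,0],"spin":0}]'
python3 -m inch '[{"jaw":1,"slide":[-0.004,0,0],"spin":0},{"jaw":1,"slide":[0,0,0],"spin":0}]'
```

```text
clock: 18.42
tool_pos: [565.2, -174.0, 65.2]
eef_rot: [0.047, 0.999, -0.001, -0.003]
contact_force: [-6.3, -5.8, 4.6]
gripper_width: 0.159
finger_force: 59.6
clock: 18.68
tool_pos: [567.0, -174.1, 64.6]
eef_rot: [0.047, 0.999, -0.002, -0.002]
contact_force: [-3.5, -6.2, -0.7]
gripper_width: 0.16
finger_force: 58.9
clock: 18.92
tool_pos: [567.6, -174.1, 64.4]
eef_rot: [0.047, 0.999, -0.002, -0.002]
contact_force: [-3.8, -6.0, -1.1]
gripper_width: 0.156
finger_force: 58.8
```

Vertical load vanished and the plate sank just where the pin was expected, so the hole is over the pin. Lowering carefully.

```bash
python3 -m inch '[{"jaw":1,"slide":[0,-0.004,0.005],"spin":0},{"jaw":1,"slide":[0,0,0],"spin":0}]'
python3 -m inch '[{"jaw":1,"slide":[0,0,0.005],"spin":0},{"jaw":1,"slide":[0,0,0],"spin":0}]'
```

```text
clock: 19.18
tool_pos: [568.2, -174.2, 63.6]
eef_rot: [0.047, 0.999, -0.001, -0.001]
contact_force: [-2.0, -6.4, -0.7]
gripper_width: 0.157
finger_force: 58.8
clock: 19.42
tool_pos: [568.6, -174.3, 62.9]
eef_rot: [0.047, 0.999, -0.001, -0.001]
contact_force: [-2.7, -4.8, -0.4]
gripper_width: 0.151
finger_force: 58.9
```

```bash
python3 -m inch '[{"jaw":1,"slide":[0,-0.002,0.005],"spin":0},{"jaw":1,"slide":[0,0,0],"spin":0}]'
python3 -m inch '[{"jaw":1,"slide":[0,0,0.005],"spin":0},{"jaw":1,"slide":[0,0,0],"spin":0}]'
```

```text
clock: 19.68
tool_pos: [568.9, -174.3, 62.1]
eef_rot: [0.047, 0.999, -0.001, -0.001]
contact_force: [-2.1, -5.0, 0.2]
gripper_width: 0.159
finger_force: 58.9
clock: 19.92
tool_pos: [569.0, -174.3, 61.3]
eef_rot: [0.047, 0.999, -0.001, -0.001]
contact_force: [-3.2, -5.1, 1.1]
gripper_width: 0.157
finger_force: 59.2
```

```bash
python3 -m inch '[{"jaw":1,"slide":[0.003,-0.003,0.005],"spin":0},{"jaw":1,"slide":[0,0,0.005],"spin":0},{"jaw":1,"slide":[0,0,0],"spin":0}]'
python3 -m inch '[{"jaw":1,"slide":[0,0,0.005],"spin":0},{"jaw":1,"slide":[0,0,0.005],"spin":0},{"jaw":1,"slide":[0,0,0],"spin":0}]'
```

```text
clock: 20.3
tool_pos: [568.8, -174.4, 59.5]
eef_rot: [0.047, 0.999, -0.001, -0.0]
contact_force: [-2.0, -4.7, 1.7]
gripper_width: 0.155
finger_force: 59.1
clock: 20.68
tool_pos: [568.8, -174.3, 57.5]
eef_rot: [0.047, 0.999, -0.001, -0.0]
contact_force: [-1.9, -5.4, 0.8]
gripper_width: 0.156
finger_force: 59.2
```

```bash
python3 -m inch '[{"jaw":1,"slide":[0.002,-0.003,0.005],"spin":0},{"jaw":1,"slide":[0,0,0.005],"spin":0},{"jaw":1,"slide":[0,0,0],"spin":0}]'
python3 -m inch '[{"jaw":1,"slide":[0,0,0.005],"spin":0},{"jaw":1,"slide":[0,0,0.003],"spin":0},{"jaw":1,"slide":[0,0,0],"spin":0}]'
python3 -m inch '[{"jaw":1,"slide":[0,0,0.003],"spin":0},{"jaw":1,"slide":[0,0,0],"spin":0}]'
```

```text
clock: 21.05
tool_pos: [568.7, -174.3, 55.6]
eef_rot: [0.047, 0.999, -0.0, 0.0]
contact_force: [-1.9, -5.2, 0.2]
gripper_width: 0.152
finger_force: 59.1
clock: 21.42
tool_pos: [568.7, -174.4, 54.0]
eef_rot: [0.047, 0.999, -0.0, 0.0]
contact_force: [-2.4, -5.3, 0.8]
gripper_width: 0.152
finger_force: 59.2
clock: 21.68
tool_pos: [568.7, -174.4, 53.7]
eef_rot: [0.047, 0.999, -0.0, 0.0]
contact_force: [-2.4, -4.9, 2.4]
gripper_width: 0.153
finger_force: 59.4
```

Seated at the expected height (53.7 mm). Releasing and rising.

```bash
python3 -m inch '[{"jaw":0.3,"slide":[0,0,0],"spin":0},{"jaw":0.0,"slide":[0,0,0],"spin":0},{"jaw":0,"slide":[0,0,0],"spin":0},{"jaw":0,"slide":[0,0,0],"spin":0},{"jaw":0,"slide":[0,0,0],"spin":0}]'
python3 -m inch '[{"jaw":0,"slide":[0,0,-0.02],"spin":0},{"jaw":0,"slide":[0,0,-0.04],"spin":0},{"jaw":0,"slide":[0,0,-0.06],"spin":0},{"jaw":0,"slide":[0,0,-0.1],"spin":0},{"jaw":0,"slide":[0,0,-0.1],"spin":0},{"jaw":0,"slide":[0,0,-0.1],"spin":0},{"jaw":0,"slide":[0,0,-0.1],"spin":0},{"jaw":0,"slide":[0,0,-0.1],"spin":0},{"jaw":0,"slide":[0,0,-0.06],"spin":0},{"jaw":0,"slide":[0,0,0],"spin":0},{"jaw":0,"slide":[0,0,0],"spin":0}]'
python3 - <<'E'
from h import *
a=get_image('wrist'); b=get_image('scene')
for c,t in (('wrist','template_hole'),('scene','template_hole')): print([(np.round(d['position']),round(d['conf'],2)) for d in mark_of(c,t)])
cv2.imwrite('pics/fin.png',np.hstack([cv2.resize(a[0:320,150:550],(440,352)),cv2.resize(b[130:330,120:320],(352,352))]))
E
```

```text
clock: 22.3
tool_pos: [568.9, -173.5, 53.5]
eef_rot: [0.046, 0.999, 0.0, 0.0]
contact_force: [0.2, -0.3, -0.1]
gripper_width: 0.497
finger_force: 0.0
clock: 23.68
tool_pos: [568.3, -173.4, 188.8]
eef_rot: [0.047, 0.999, 0.0, -0.001]
contact_force: [-0.1, -0.8, -0.2]
gripper_width: 0.498
finger_force: 0.0
[(array([ 570., -142.,   16.]), 0.56)]
[(array([ 566., -141.,   16.]), 0.65)]
```

View pics/fin.png

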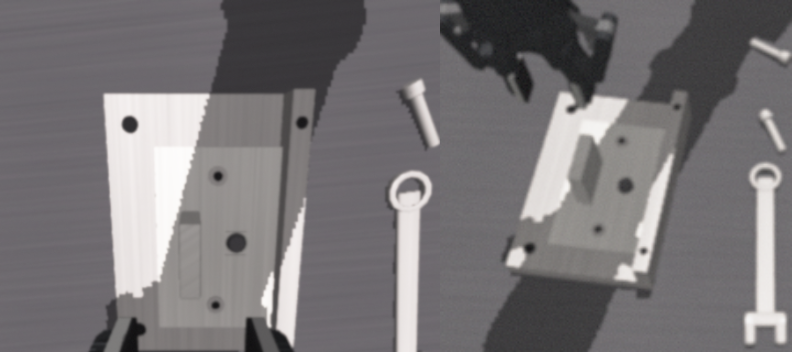

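The wrist view (left) and scene view (right) show the template flat on the fixture. Its edge is along the fence, the pin fills the hole at (236,242), the gripper is clear, and the wrench and bolts are undisturbed.

```bash
python3 -c "
from rig import *
print(finish_job())"
```

```text
the job is handed in; nothing more can be done
None
```

The job is handed in at about 24 s: the template lies flat on the fixture with the pin in its hole and its edge along the fence, released and with the gripper clear; the net force on the tool peaked near 27 N mid-slide (limit 30 N) before I eased off, and no score was returned.

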